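# Feel out the hidden catch of the punch case

### The arm

A 6-joint arm with a two-finger parallel gripper is mounted at the origin on the work surface. World frame = base frame: x ahead of the robot, y to its left, z up, the work surface at z = 0. Lengths are in m, angles in rad, forces in N, time in s.
With the tool pointing down it reaches from about 0.375 to 0.9 m from the base axis. Payload 3.1 kg.
Tool frame: the origin (TCP) lies on the centre line of the jaws, within the pads' length; the fingertips stand 25 mm ahead of it and the grasp point (between the pads) lies 6 mm ahead of it (manip.tips_ahead is the distance from the TCP to the fingertips, in m); z points along the fingers, y is the direction in which the jaws open and shut (so a half turn about z gives the same grasp; the last joint's range is limited). The gripper opens to 85 mm and grips with 20 to 120 N. Pads are 22 mm wide; open, the fingers measure 114 mm over their backs; the gripper's body (76 mm by 85 mm) begins 54 mm behind the grasp point. The pads swing forward as they close: fully open they stand 13 mm farther back than shut.
Start: joints at [-1.452, 0.527, 1.433, -0, 1.181, -0.178], TCP at [0.183, -0.597, 0.226] pointing down, gripper open.
Joint ranges: [-3.08, 3.08], [-0.75, 2.2], [0.22, 2.44], [-1.43, 4.57], [0, 2.65], [-2.85, 2.85]. Speed limits (rad/s): [2.79, 2.79, 3.14, 3.14, 3.14, 3.14].

### API

Orientations are given as a unit quaternion [x, y, z, w].
In Python, from station import manip gives the robot as it stands.
- The arm moves only by the tool play_rows, never from a script. Its argument "steps" is a list that holds one entry, the list of rows, each a list of 6 numbers: the shift along the tool's x, y, z in m, then the turn, a rotation vector about the tool's x, y, z in degrees. In form: [[[x, y, z, rx, ry, rz], ...]]. A call has 1 to 10 rows; each row shifts and turns the commanded pose from where the row before left it, along the tool's axes as they then stand; what a row does not reach is not made up. A row lasts 1/8 s, in which the tool goes at most 62.5 mm and 10.7 degrees, less where a joint would pass 70% of its speed; a pose out of reach is approached as far as the arm can. A call is refused whole if a number of a shift passes 0.0625 or a number of a turn 10.7, either way. A call with a gripper value outside its range is refused whole. "fingers" is the opening, from 0 (shut) to 1 (fully open), set as the call begins (left out, the last holds). The fingers move at their own pace and stop on an object; "squeeze" is the grip in N (left out, the last holds). Time passes only in rows, so rows that do not move let the fingers close. It gives the time, the measured TCP pose, the force and the opening at its end, in the units of the state.
- manip.sense(): the state, without advancing time (a new reading comes with each control period).
- manip.snapshot(name): name is "side" or "top" or "wrist"; returns a dict with "img" (480x640x3 uint8, red, green, blue), "K" (3x3 intrinsics, pixels), "k1" (the pictures are not rectified: a ray, as slopes to the right and down, at radius r is drawn at 1 + k1 r^2 times it, then the intrinsics apply), "world_from_camera" (4x4, takes a point from camera to world coordinates). Camera axes: x right, y down, z forward; pixel columns grow to the right and rows downward; lengths in m; the calibration is good to about 2 mm. A picture is of the moment at which its call begins. There is no depth.
- manip.sign_off(): hands the job in, once; it reports no verdict.
Trained networks look in a picture, given as the dict that the camera call returned (one of the last four; its "shot" number tells which), for a name from the list of things; names that differ only in an ending like _2 or _b are one class to them, and where a whole thing is asked for, a point or a joint stands for the part that bears it (a point fixed in the world has none). Each returns a list of dicts, best first, with "score" (0 to 1); they miss things now and then, are a little off and sometimes report something else, mostly with a low value. They report only what shows in the picture. A call takes as long as a camera call.
- manip.regions_of(label, picture): "pixels" (480x640 bool, what is visible of it) and "rect" ([left, top, right, bottom] in pixels, round what is visible of it).
- manip.pinpoint(label, picture): "point" ([column, row] in pixels: a listed point, or the origin of a listed thing).
The state is a dict: "t": time; "q": joint angles; "qd": joint speeds; "tau": joint torques, N m; "tcp_pos": TCP position; "tool_rot": TCP orientation; "force": force on the tool from outside, world axes, zero at the start; "ft_torque": the same for the moment, N m; "finger_gap": opening from 0.0 (shut) to 1.0 (fully open).
Only numpy, scipy, OpenCV 4.12 (cv2) and the standard library are available. Lean on these libraries where they do the work, as an engineer would, in place of code of your own. Each camera call takes 0.05 s, during which the arm holds its last target.

### The job

The lid of the wooden punch case is held by a catch in a hidden notch somewhere along the case's steel front edge. With the fingers shut, set the fingertips on the edge close beside the round stud and feel along it, keeping in touch with the edge and moving away from the stud, until you find the notch; then press the catch plate inside it fully down with the fingertips so that the lid comes ajar, and move clear. Pick nothing up, do not pry or push the lid itself, and leave the other things where they lie.

Things in the scene. Friction and masses are not known exactly. Their poses are not given: they have to be found in the camera images.
- case: Fixed punch case, brown wood, 240 mm deep (its x) and 380 mm wide (its y), on the bench. Origin: centre of its underside, on the bench; x points from its front to its hinged back, z up. It lies turned up to 0.25 rad. The steel front edge stands along its front (-x) side. A wooden lid with a flat round brass plate covers the rest.
- edge: Steel front edge of the case: bar 40 mm deep (x), 380 mm long (y), flat top 60 mm above the bench. Origin: centre of its top face; axes as the case's. A notch 44 mm long (y) is cut into it across its full depth, open at the top and front; its middle lies anywhere from y = -55 to +55 mm, not reported: feel for it. In it sits the steel catch plate (41 x 36 mm), 6 mm below the edge's top.
- stud: Fixed round steel stud, 18 mm across, 12 mm high, on the edge's top face at one of its ends (y = +175 or -175 mm, mid-depth). Origin: centre of its foot. Start feeling with the shut fingertips' middle 30 to 65 mm from the stud's centre.
- block: Fixed square-cornered steel block, 34 x 18 mm, 12 mm high, on the edge's top face at the end opposite the stud. Origin: centre of its foot.
- catch (a joint): How far the catch plate is pressed down (m): 0 as found, 0.010 fully down (its top then 16 mm below the edge's top). It moves stiffly at about 6 to 7 N all the way, has no return spring and stays where it is left. It lifts the lid as it goes down.
- lid: Wooden lid, 196 x 376 x 8 mm, its top 4 mm below the edge's top when shut, its front 2 mm behind the edge. Origin on its hinge at the back of the case, 52 mm above the bench. Geared to the catch: it tips up 0.10 rad (its front rises about 20 mm) when the catch is fully down.
- punch_a: Loose steel punch, 10 x 10 x 113 mm, lying on the bench in front of the case. Leave alone. Origin: centre of its underside, its length along x.
- punch_b: Loose steel punch, 12 x 12 x 98 mm, lying in front of the case. Leave alone. Origin: centre of its underside, its length along x.
- tin: Loose small brass cup, 48 mm across, 40 mm high, in front of the case. Leave alone. Origin: centre of its underside.
- hammer: Loose hammer lying beside the case, on its left as the robot sees it, its length along x. Leave alone. Origin: under it.
- stone: Loose whetstone, 150 x 45 x 25 mm, lying beside the case on its right. Leave alone. Origin: centre of its underside.
- bottle: Loose green bottle, 60 mm across, 170 mm high, standing on the left of the bench. Leave alone. Origin: centre of its underside.
- bowl: Loose steel bowl with punches in it, 160 mm across, 40 mm high, on the right of the bench. Leave alone. Origin: centre of its underside.

How it is judged:
On the way, in this order (a step that is already met when the one before it is completed fails the run):
1. fingertips touch the edge beside the stud (within 70 mm of it) (contact force between the fingers and edge above 0.3 N and horizontal distance between the grasp point and stud below 0.07 m), for 0.05 s.
2. fingertips, farther along, feel the edge on the way to the notch (80 to 130 mm from the stud) (contact force between the fingers and edge above 0.3 N and horizontal distance between the grasp point and stud between 0.08 and 0.13 m), for 0.05 s.
3. the fingertips press the catch plate fully down (over 8 of 10 mm) (value of joint catch above 0.008 m and contact force between the fingers and catch above 1 N), for 0.05 s.
At the end, for the whole second after the job is handed in: The catch plate is more than 8 mm of its 10 mm down and the lid stands ajar (tipped over 0.07 rad) and still (value of joint catch above 0.008 m and angle between lid's own z axis and vertical above 0.07 rad and angular speed of lid below 0.05 rad/s); the robot touches nothing.
It fails at once if the lid is pushed or pried (over 8 N) (contact force between the arm and lid above 8 N).
It fails at once if the lid is pushed or pried by the fingers (over 8 N) (contact force between the fingers and lid above 8 N).
It fails at once if a bystander (punch, tin, hammer, stone, bottle, bowl) is disturbed (moved over 30 mm) (distance of any of punch_a, punch_b, tin, hammer, stone, bottle, bowl from where it was at the start of the episode above 0.03 m).
It also fails if it takes over 59 s, if anything falls off the work surface, if the arm or the gripper's body presses on something with over 40 N, if the wrist force passes 120 N, or if a joint passes its speed limit or range.

## Working session

There is one attempt and no reset: what is moved stays moved. The work goes in short steps, Python scripts to look and compute and a tool call to move; the robot and the scene stay as the last step left them, time stands still between calls to the robot, and variables do not carry over. Pictures are saved under pics/ and viewed, and the job is handed in when it is done.

Besides the shell and the picture viewer there is one more tool, called after "Emit:" as name([rows], argument=value, ...), one row to a line, values as JSON. play_rows: Moves the arm, as the interface text tells. Its arguments: {"type":"object","properties":{"steps":{"type":"array"},"fingers":{"type":"number"},"squeeze":{"type":"number"}},"required":["steps"]}

```bash
ls; mkdir -p pics
python3 - <<'E'
from station import manip
import cv2
s=manip.sense(); print({k:s[k] for k in s})
for n in ["side","top"]:
    p=manip.snapshot(n); cv2.imwrite(f"pics/{n}0.png",p["img"][:,:,::-1]); print(n,p["K"],p["k1"],p["world_from_camera"])
    for l in ["stud","block","edge","case"]:
        r=manip.pinpoint(l,p); print(l,[(x["point"],x["score"]) for x in r[:2]])
E
```

```text
pics
{'t': 0.0, 'q': array([-1.45147811e+00,  5.28473594e-01,  1.43390098e+00,  3.23506752e-05,
        1.18138092e+00, -1.78510896e-01]), 'qd': array([ 0.00097752,  0.00034874,  0.00085396, -0.00085296,  0.00085233,
        0.00059168]), 'tau': array([-1.09481059e-04, -4.42348802e+01, -1.78025043e+01, -4.19176467e-04,
        8.49606644e-03, -1.25329242e-05]), 'tcp_pos': array([ 0.18334685, -0.59674921,  0.22502948]), 'tool_rot': array([ 9.88933037e-01,  1.48358615e-01,  4.69525019e-05, -1.08050359e-03]), 'force': array([ 0.56064345,  0.41969622, -0.07823957]), 'ft_torque': array([-0.0155464 ,  0.01779474,  0.02844986]), 'finger_gap': 0.9983853235679683}
side [[462.53398784   0.         323.61681823]
 [  0.         462.53398784 244.6843494 ]
 [  0.           0.           1.        ]] 0.0186844968420457 [[-0.98733242 -0.11599143  0.10826205  0.46211028]
 [-0.15862883  0.73625116 -0.65785342  0.70619917]
 [-0.00340271 -0.6666935  -0.74532423  0.86162164]
 [ 0.          0.          0.          1.        ]]
stud [([331.2, 304.2], 0.49)]
block [([330.8, 303.2], 0.65), ([379.6, 195.2], 0.53)]
edge []
case [([316.1, 249.3], 0.86)]
top [[438.42032646   0.         317.00378328]
 [  0.         438.42032646 233.00867044]
 [  0.           0.           1.        ]] -0.09185880378363581 [[-0.01563098 -0.98408949  0.17698462  0.39858655]
 [-0.99972438  0.01848274  0.01447583 -0.01931443]
 [-0.01751668 -0.17670956 -0.98410716  1.17275843]
 [ 0.          0.          0.          1.        ]]
stud [([257.7, 257.2], 0.39), ([333.7, 237.4], 0.32)]
block [([394.6, 283.0], 0.63), ([500.5, 251.6], 0.4)]
edge []
case [([331.3, 240.4], 0.75)]
```

View pics/top0.png

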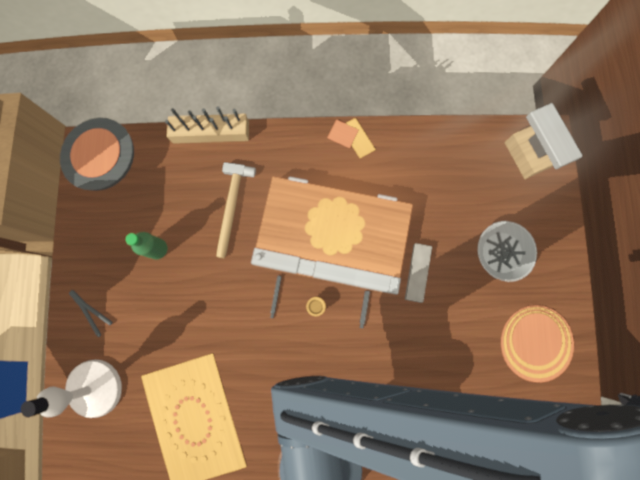

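View pics/side0.png

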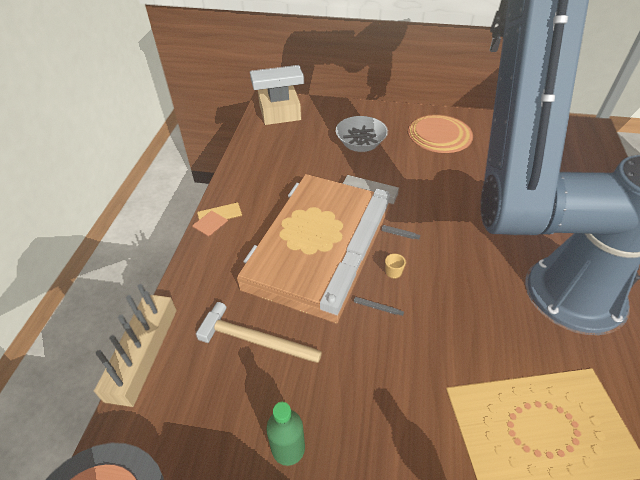

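The top view shows the case, with its steel edge running from (255,257) to (400,285). I'll enlarge both views to tell the stud from the block.

Run:
```python
import cv2,numpy as np
a=cv2.imread("pics/top0.png")[235:305,240:415]; a=cv2.resize(a,None,fx=4.5,fy=4.5,interpolation=cv2.INTER_CUBIC)
b=cv2.imread("pics/side0.png")[180:325,310:400]; b=cv2.resize(b,None,fx=4,fy=4,interpolation=cv2.INTER_CUBIC)
cv2.imwrite("pics/z_top.png",a);cv2.imwrite("pics/z_side.png",b)
```

```text
(no output)
```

View pics/z_top.png

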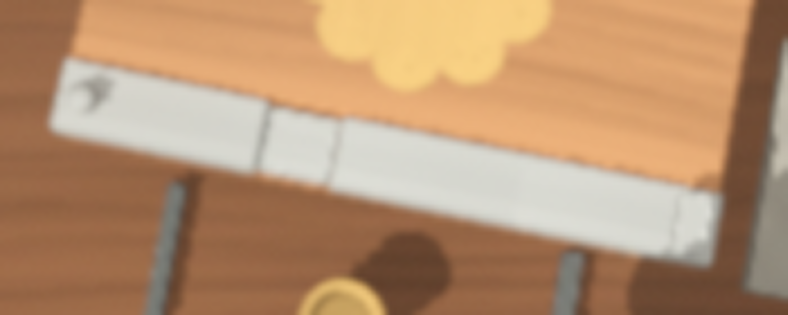

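View pics/z_side.png

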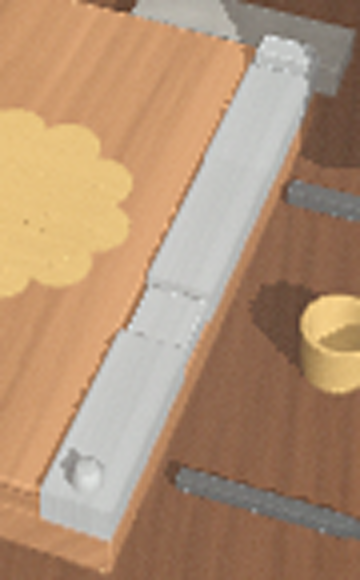

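```bash
cat > h.py <<'E'
import numpy as np
def ray(p,uv):
    K=p["K"];d=np.array([(uv[0]-K[0,2])/K[0,0],(uv[1]-K[1,2])/K[1,1]])
    s=d.copy()
    for _ in range(20): s=d/(1+p["k1"]*(s@s))
    T=p["world_from_camera"]; return T[:3,3],T[:3,:3]@np.array([s[0],s[1],1])
def at(p,uv,z):
    o,v=ray(p,np.array(uv,float)); return o+v*(z-o[2])/v[2]
E
python3 - <<'E'
from station import manip
from h import *
t=manip.snapshot("top");s=manip.snapshot("side")
f=lambda p,o,k:[(o[0]+(a+.5)/k-.5,o[1]+(b+.5)/k-.5) for a,b in p]
T=f([(50,130),(68,57),(722,195),(712,266),(268,103),(343,121),(258,172),(330,188)],(240,235),4.5)
S=f([(107,528),(41,488),(250,50),(308,72),(128,330),(150,285),(188,350),(207,297)],(310,180),4)
names="FL BL BR FR notchBL notchBR notchFL notchFR".split()
for n,a in zip(names,T): print("top",n,at(t,a,.06).round(4))
for n,a in zip(names,S): print("side",n,at(s,a,.06).round(4))
print("stud top side",at(s,f([(88,465)],(310,180),4)[0],.072), "stud foot side",at(s,f([(85,490)],(310,180),4)[0],.06))
print("stud top top",at(t,f([(95,92)],(240,235),4.5)[0],.066))
for n,p in(("t",t),("s",s)):
  for l in ["stud","block","punch_a","tin","case","edge","catch","lid","hammer"]:
    z={"stud":.06,"block":.06,"edge":.06,"catch":.054,"lid":.052}.get(l,0)
    print(n,l,[(at(p,x["point"],z)[:2].round(3),x["score"]) for x in manip.pinpoint(l,p)[:3]])
E
```

```text
top FL [0.5226 0.168  0.06  ]
top BL [0.5644 0.158  0.06  ]
top BR [ 0.479  -0.2117  0.06  ]
top FR [ 0.4394 -0.2042  0.06  ]
top notchBL [0.536  0.0436 0.06  ]
top notchBR [0.5249 0.0012 0.06  ]
top notchFL [0.4968 0.0497 0.06  ]
top notchFR [0.4871 0.0091 0.06  ]
side FL [0.5233 0.177  0.06  ]
side BL [0.5609 0.1578 0.06  ]
side BR [ 0.4836 -0.2009  0.06  ]
side FR [ 0.4451 -0.1857  0.06  ]
side notchBL [0.5302 0.0443 0.06  ]
side notchBR [0.5222 0.0091 0.06  ]
side notchFL [0.4953 0.0534 0.06  ]
side notchFR [0.4889 0.013  0.06  ]
stud top side [0.53762365 0.14794252 0.072     ] stud foot side [0.53797268 0.15548677 0.06      ]
stud top top [0.54316058 0.14151256 0.066     ]
t stud [(array([0.539, 0.152]), 0.55), (array([0.444, 0.104]), 0.48)]
t block [(array([ 0.459, -0.191]), 0.55), (array([ 0.489, -0.256]), 0.15)]
t punch_a [(array([ 0.405, -0.125]), 0.62), (array([0.446, 0.121]), 0.54)]
t tin [(array([0.412, 0.007]), 0.67)]
t case [(array([ 0.603, -0.051]), 0.92)]
t edge []Traceback (most recent call last):
  File "<stdin>", line 15, in <module>
ValueError: it knows: block, bottle, bowl, case, edge, hammer, lid, punch, stone, stud, tin
```

Emit:
play_rows([
  [[0.033, -0.0355, 0, 0, 0, 0], [0.033, -0.0355, 0, 0, 0, 0], [0.033, -0.0355, 0, 0, 0, 0], [0.033, -0.0355, 0, 0, 0, 0], [0.033, -0.0355, 0, 0, 0, 0], [0.033, -0.0355, 0, 0, 0, 0], [0.033, -0.0355, 0, 0, 0, 0], [0.033, -0.0355, 0, 0, 0, 0]],
], fingers=0, squeeze=40)

```text
t: 1.9
tcp_pos: [0.3531, -0.2473, 0.2263]
tool_rot: [0.989, 0.148, 0.0, 0.0]
force: [0.4, -0.2, 0.4]
finger_gap: 0.0
```

Emit:
play_rows([
  [[0.033, -0.0355, 0, 0, 0, 0], [0.033, -0.0355, 0, 0, 0, 0], [0.033, -0.0355, 0, 0, 0, 0], [0.033, -0.0355, 0, 0, 0, 0], [0.033, -0.0355, 0, 0, 0, 0], [0.033, -0.0355, 0, 0, 0, 0], [0.033, -0.0355, 0, 0, 0, 0], [0.033, -0.0355, 0, 0, 0, 0]],
])

```text
t: 2.9
tcp_pos: [0.5222, 0.102, 0.2262]
tool_rot: [0.989, 0.148, 0.0, 0.0]
force: [-0.1, -0.5, 0.0]
finger_gap: 0.002
```

Emit:
play_rows([
  [[0, 0, 0, 0, 0, 7.5], [0, 0, 0, 0, 0, 7.5], [0, 0, 0, 0, 0, 7.5], [0, 0, 0, 0, 0, 7.4], [0, 0, 0, 0, 0, 0]],
])

```text
t: 3.52
tcp_pos: [0.5216, 0.1005, 0.2261]
tool_rot: [0.994, -0.111, 0.0, -0.0]
force: [0.9, 0.1, 0.2]
finger_gap: -0.0
```

```bash
cat > st.py <<'E'
from station import manip
import numpy as np
from scipy.spatial.transform import Rotation as R
s=manip.sense(); S=np.array([.5395,.150]); th=-.2234
ex=np.array([np.cos(th),np.sin(th)]); ey=np.array([-np.sin(th),np.cos(th)])
M=R.from_quat(s["tool_rot"]).as_matrix(); g=s["tcp_pos"]+.006*M[:,2]; d=g[:2]-S
print("t",s["t"],"tcp",s["tcp_pos"].round(4),"q",s["q"].round(2),"F",s["force"].round(2),"gap",s["finger_gap"])
print("from stud: along",-d@ey,"x",d@ex,"dist",np.hypot(*d),"tip z",s["tcp_pos"][2]-.025*-M[2,2] , "yaw err deg",np.degrees(np.arctan2(M[1,0],M[0,0])-th),"toolz",M[:,2].round(4))
E
python3 st.py
python3 - <<'E'
from station import manip
import cv2
for n in ["wrist","top","side"]:
    p=manip.snapshot(n); cv2.imwrite(f"pics/{n}1.png",p["img"][:,:,::-1])
E
```

```text
t 3.525 tcp [0.5216 0.1005 0.2261] q [-0.02  0.4   1.67 -0.    1.07  1.77] F [0.9  0.09 0.19] gap -0.00033027110357455473
from stud: along 0.05226717134780536 x -0.0065273303869333756 dist 0.05267317384286834 tip z 0.20110776482366824 yaw err deg 0.05098919922974655 toolz [ 2.e-04 -0.e+00 -1.e+00]
```

View pics/wrist1.png

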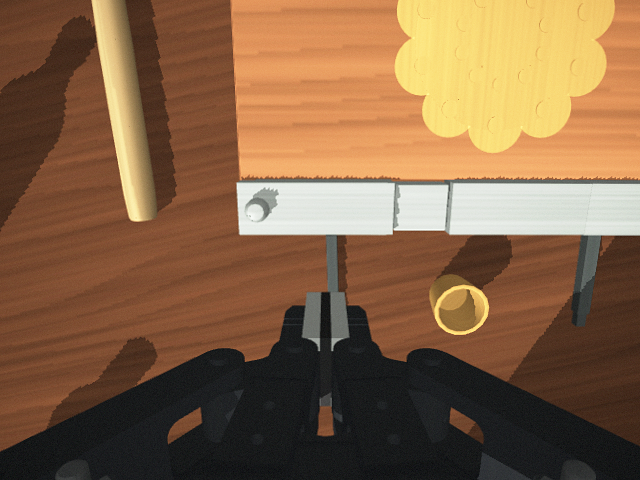

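View pics/side1.png

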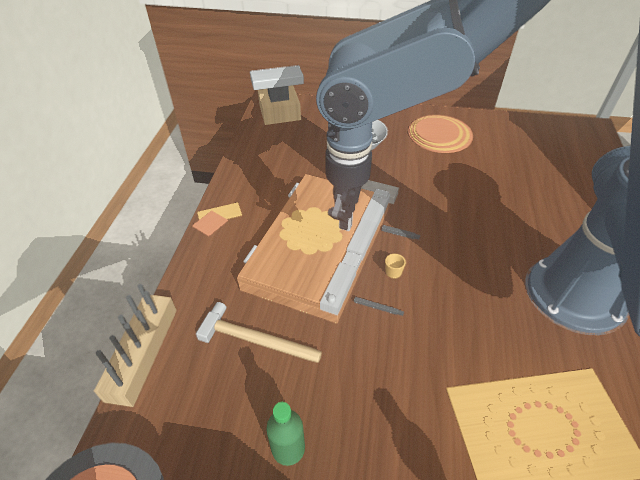

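The wrist view shows the stud at (257,210), the edge between rows 182 and 235, and a notch-like section at columns 395–449. The punch lies below the fingers, clear of them. I'll use this to refine the positions.

Run:
```python
from station import manip
from h import *
p=manip.snapshot("wrist")
S=np.array([.5395,.150]); th=-.2234
ex=np.array([np.cos(th),np.sin(th)]); ey=np.array([-np.sin(th),np.cos(th)])
for n,uv,z in [("BL",(236.5,182),.06),("FL",(237.5,235),.06),("B600",(600,182),.06),("F640",(639,236),.06),("studtop",(255,213),.072),("studmid",(257,210),.066),("NLb",(394,182),.06),("NLf",(394,234),.06),("NRb",(452,182),.06),("NRf",(449,235),.06)]:
    w=at(p,uv,z)[:2]; d=w-S; print(n,w.round(4),"along %.4f x %.4f"%(-d@ey,d@ex))
print(p["world_from_camera"].round(3))
```

```text
BL [0.5623 0.1585] along -0.0134 x 0.0204
FL [0.5227 0.169 ] along -0.0148 x -0.0205
B600 [ 0.5026 -0.1083] along 0.2600 x 0.0212
F640 [ 0.453  -0.1366] along 0.2986 x -0.0208
studtop [0.5385 0.1487] along 0.0015 x -0.0007
studmid [0.5393 0.1479] along 0.0021 x 0.0003
NLb [0.5364 0.0437] along 0.1043 x 0.0205
NLf [0.4969 0.0509] along 0.1061 x -0.0196
NRb [0.5269 0.0013] along 0.1478 x 0.0207
NRf [0.4868 0.0094] along 0.1488 x -0.0203
[[-0.22  -0.94  -0.261  0.588]
 [-0.975  0.212  0.059  0.085]
 [-0.     0.268 -0.963  0.375]
 [ 0.     0.     0.     1.   ]]
```

Emit:
play_rows([
  [[0.004, 0, 0.03, 0, 0, 0], [0, 0, 0.04, 0, 0, 0], [0, 0, 0.035, 0, 0, 0], [0, 0, 0.02, 0, 0, 0], [0, 0, 0.008, 0, 0, 0], [0, 0, 0, 0, 0, 0], [0, 0, 0, 0, 0, 0]],
])

```text
t: 4.6
tcp_pos: [0.5262, 0.0996, 0.094]
tool_rot: [0.994, -0.112, 0.001, -0.0]
force: [-0.4, -0.6, -0.0]
finger_gap: 0.0
```

```bash
python3 st.py
```

```text
t 4.6 tcp [0.5262 0.0996 0.094 ] q [-0.02  0.61  1.77  0.    0.76  1.77] F [-0.4  -0.65 -0.05] gap 0.0002664556408815119
from stud: along 0.052111945124149295 x -0.001754844444677439 dist 0.05214148351981715 tip z 0.06895345848020736 yaw err deg -0.024226924265193395 toolz [ 0.0021 -0.     -1.    ]
```

Emit:
play_rows([
  [[-0.001, 0, 0.003, 0, 0, 0], [0, 0, 0.002, 0, 0, 0], [0, 0, 0.0015, 0, 0, 0], [0, 0, 0.001, 0, 0, 0], [0, 0, 0, 0, 0, 0], [0, 0, 0, 0, 0, 0]],
])

```text
t: 5.35
tcp_pos: [0.5245, 0.0998, 0.0855]
tool_rot: [0.994, -0.112, 0.0, -0.0]
force: [0.4, -0.1, -0.3]
finger_gap: 0.002
```

Emit:
play_rows([
  [[0, 0, 0.001, 0, 0, 0], [0, 0, 0, 0, 0, 0]],
])

```text
t: 5.6
tcp_pos: [0.5244, 0.0998, 0.0844]
tool_rot: [0.994, -0.112, -0.0, 0.0]
force: [-0.7, 0.9, -0.0]
finger_gap: -0.001
```

Emit:
play_rows([
  [[0, 0, 0.001, 0, 0, 0], [0, 0, 0, 0, 0, 0]],
])

```text
t: 5.85
tcp_pos: [0.5244, 0.0998, 0.0834]
tool_rot: [0.994, -0.112, -0.0, 0.0]
force: [0.3, -0.2, 0.8]
finger_gap: 0.0
```

Emit:
play_rows([
  [[0, 0, 0.001, 0, 0, 0], [0, 0, 0, 0, 0, 0]],
])

```text
t: 6.1
tcp_pos: [0.5244, 0.0998, 0.0824]
tool_rot: [0.994, -0.112, -0.0, -0.0]
force: [-0.5, 0.8, -0.2]
finger_gap: 0.004
```

Emit:
play_rows([
  [[0, 0, 0.0005, 0, 0, 0], [0, 0, 0, 0, 0, 0]],
])

```text
t: 6.35
tcp_pos: [0.5244, 0.0998, 0.082]
tool_rot: [0.994, -0.112, -0.0, -0.0]
force: [-0.1, 0.1, -0.1]
finger_gap: 0.002
```

```bash
python3 st.py
python3 - <<'E'
from station import manip
import cv2
print(manip.tips_ahead)
p=manip.snapshot("side"); i=p["img"][180:340,290:410,::-1]; cv2.imwrite("pics/s2.png",cv2.resize(i,None,fx=3.7,fy=3.7,interpolation=cv2.INTER_CUBIC))
p=manip.snapshot("wrist"); cv2.imwrite("pics/w2.png",p["img"][:,:,::-1])
E
```

```text
t 6.35 tcp [0.5244 0.0998 0.082 ] q [-0.02  0.63  1.78  0.    0.74  1.77] F [-0.13  0.13 -0.11] gap 0.0020539993482486915
from stud: along 0.05230136843186865 x -0.0035926059947251035 dist 0.05242461213666155 tip z 0.0569852561148935 yaw err deg -0.03876400909988706 toolz [-1.e-04  0.e+00 -1.e+00]
0.025
```

View pics/s2.png

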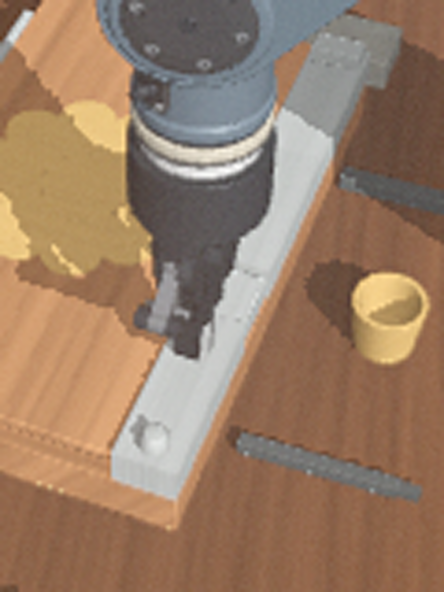

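View pics/w2.png

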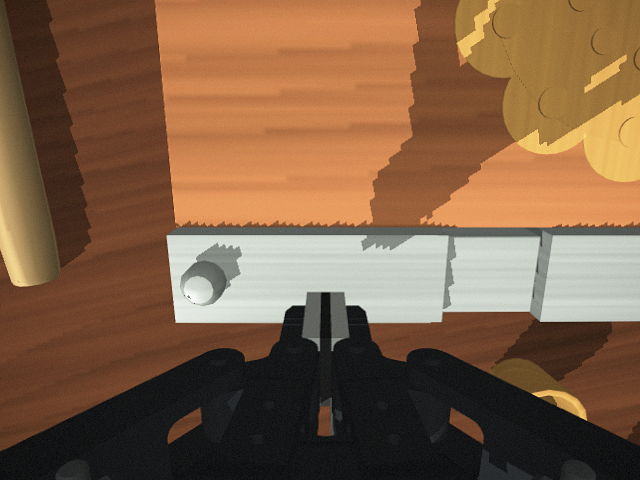

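The tips are over the edge about 50 mm from the stud, but there's no contact force yet. I'll keep lowering slowly.

Emit:
play_rows([
  [[0, 0, 0.001, 0, 0, 0], [0, 0, 0, 0, 0, 0]],
])

```text
t: 6.7
tcp_pos: [0.5244, 0.0998, 0.0809]
tool_rot: [0.994, -0.112, -0.0, 0.0]
force: [0.7, -0.1, 0.2]
finger_gap: -0.002
```

Emit:
play_rows([
  [[0, 0, 0.001, 0, 0, 0], [0, 0, 0, 0, 0, 0]],
])

```text
t: 6.95
tcp_pos: [0.5244, 0.0998, 0.0799]
tool_rot: [0.994, -0.112, -0.0, 0.0]
force: [0.1, 0.1, -0.4]
finger_gap: -0.007
```

Emit:
play_rows([
  [[0, 0, 0.001, 0, 0, 0], [0, 0, 0, 0, 0, 0]],
])

```text
t: 7.2
tcp_pos: [0.5244, 0.0998, 0.0789]
tool_rot: [0.994, -0.112, -0.0, 0.0]
force: [0.0, 0.2, 0.5]
finger_gap: 0.0
```

Run:
```python
from station import manip
from h import *
import cv2
from scipy.spatial.transform import Rotation as R
s=manip.sense();M=R.from_quat(s["tool_rot"]).as_matrix()
def proj(p,w):
    T=np.linalg.inv(p["world_from_camera"]);c=T[:3,:3]@w+T[:3,3];a=c[:2]/c[2];a=a*(1+p["k1"]*(a@a));K=p["K"];return np.array([a[0]*K[0,0]+K[0,2],a[1]*K[1,1]+K[1,2]])
for n,(x0,y0,w,h),k in (("side",(300,220,75,75),8),("wrist",(120,200,480,260),1.6),("top",(230,230,120,60),6)):
    p=manip.snapshot(n); im=cv2.resize(np.ascontiguousarray(p["img"][y0:y0+h,x0:x0+w,::-1]),None,fx=k,fy=k,interpolation=cv2.INTER_CUBIC)
    for tz,col in ((.025,(0,0,255)),(.019,(255,0,0))):
      for sx in(-.011,.011):
        for sy in (-.014,.014):
          u=proj(p,s["tcp_pos"]+M@[sx,sy,tz]); q=((u-[x0,y0]+.5)*k).astype(int); cv2.circle(im,tuple(map(int,q)),3,col,-1)
    S=np.array([.5395,.150]); th=-.2234
    ex=np.array([np.cos(th),np.sin(th)]); ey=np.array([-np.sin(th),np.cos(th)])
    for z in (.06,):
      for a in (-.015,.052,.105,.149):
       for x in (-.02,.02):
        u=proj(p,np.append(S-a*ey+x*ex,z)); q=((u-[x0,y0]+.5)*k).astype(int); cv2.circle(im,tuple(map(int,q)),3,(0,255,0),-1)
    cv2.imwrite(f"pics/m_{n}.png",im)
```

```text
(no output)
```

View pics/m_side.png

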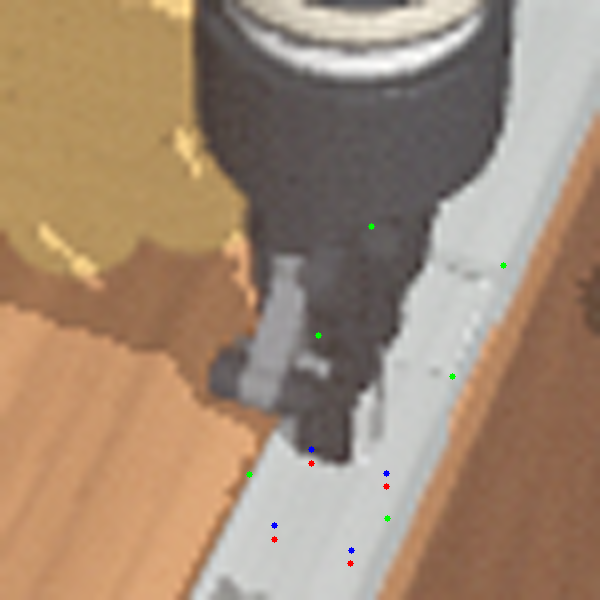

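View pics/m_wrist.png

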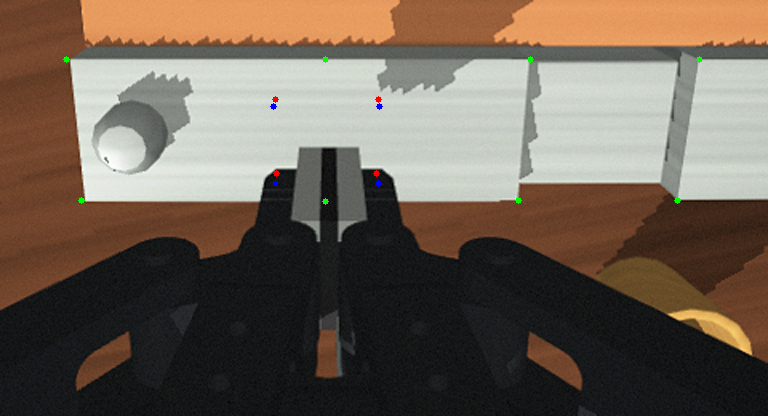

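The overlay shows the tips standing well above where 25 mm ahead would put them, so there really is no contact yet. I'll go on down, watching the force.

Emit:
play_rows([
  [[0, 0, 0.001, 0, 0, 0], [0, 0, 0.001, 0, 0, 0], [0, 0, 0.001, 0, 0, 0], [0, 0, 0.001, 0, 0, 0]],
])

```text
t: 7.85
tcp_pos: [0.5244, 0.0998, 0.0749]
tool_rot: [0.994, -0.112, -0.0, -0.0]
force: [-0.6, -0.6, -0.2]
finger_gap: 0.003
```

Run:
```python
from station import manip
import cv2
print(manip.sense()["force"])
p=manip.snapshot("side"); i=p["img"][220:295,300:375,::-1]; cv2.imwrite("pics/s3.png",cv2.resize(i,None,fx=8,fy=8,interpolation=cv2.INTER_CUBIC))
p=manip.snapshot("wrist"); cv2.imwrite("pics/w3.png",cv2.resize(p["img"][200:460,120:600,::-1],None,fx=1.6,fy=1.6))
```

```text
[-0.55262483 -0.5592724  -0.2171002 ]
```

View pics/s3.png

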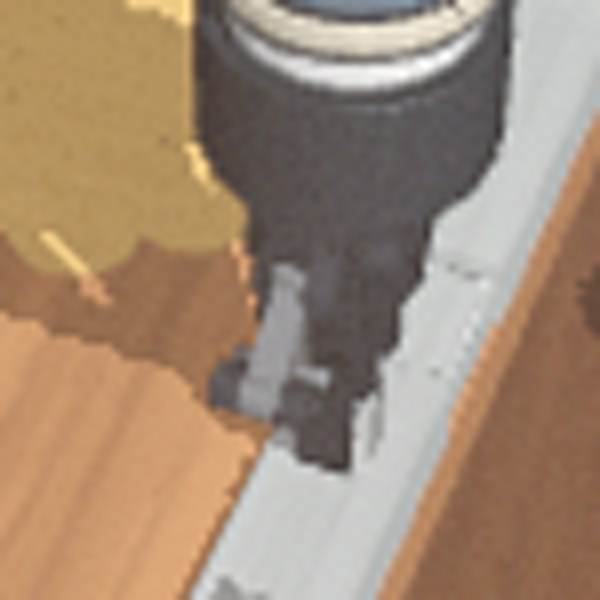

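View pics/w3.png

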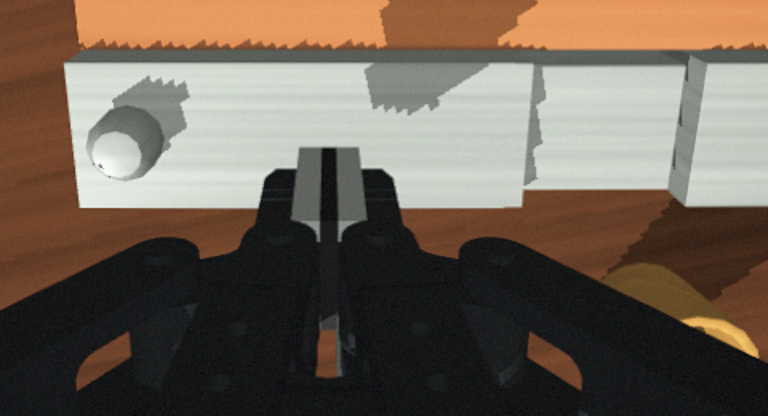

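Run:
```python
from station import manip
from h import *
from scipy.spatial.transform import Rotation as R
s=manip.sense();M=R.from_quat(s["tool_rot"]).as_matrix()
w=manip.snapshot("wrist");sd=manip.snapshot("side")
for uw in ((285,306),(290,306)):
  for us in ((300+295/8,220+450/8),(300+300/8,220+455/8)):
    o1,d1=ray(w,np.array(uw,float));o2,d2=ray(sd,np.array(us,float))
    A=np.c_[d1,-d2];x=np.linalg.lstsq(A,o2-o1,rcond=None)[0]
    P=(o1+d1*x[0]+o2+d2*x[1])/2; print(P.round(4),"miss",np.linalg.norm(A@x-(o2-o1)).round(4),"tool",(M.T@(P-s["tcp_pos"])).round(4))
```

```text
[0.5337 0.1102 0.0902] miss 0.0031 tool [ 0.0068 -0.0122 -0.0154]
[0.5326 0.1104 0.0884] miss 0.0038 tool [ 0.0057 -0.0122 -0.0135]
[0.5333 0.1089 0.089 ] miss 0.0021 tool [ 0.0068 -0.0109 -0.0142]
[0.5322 0.1091 0.0872] miss 0.0027 tool [ 0.0056 -0.0108 -0.0123]
```

The triangulated finger backs end about 14 mm behind the TCP. The tips are therefore still around 20 mm above the edge, and I'll keep descending in small watched steps.

Emit:
play_rows([
  [[0, 0, 0.0015, 0, 0, 0], [0, 0, 0.0015, 0, 0, 0], [0, 0, 0.0015, 0, 0, 0], [0, 0, 0.0015, 0, 0, 0]],
])

```text
t: 8.55
tcp_pos: [0.5244, 0.0998, 0.0689]
tool_rot: [0.994, -0.112, -0.0, -0.0]
force: [-0.3, -0.1, 0.4]
finger_gap: -0.003
```

Emit:
play_rows([
  [[0, 0, 0.001, 0, 0, 0], [0, 0, 0.001, 0, 0, 0], [0, 0, 0.001, 0, 0, 0]],
])

```text
t: 8.93
tcp_pos: [0.5245, 0.0998, 0.066]
tool_rot: [0.994, -0.112, 0.0, -0.0]
force: [-0.1, 0.6, 0.2]
finger_gap: 0.001
```

Run:
```python
from station import manip
import cv2
print(manip.sense()["force"],manip.sense()["tcp_pos"])
p=manip.snapshot("side"); i=p["img"][220:295,300:375,::-1]; cv2.imwrite("pics/s4.png",cv2.resize(i,None,fx=8,fy=8,interpolation=cv2.INTER_CUBIC))
p=manip.snapshot("wrist"); cv2.imwrite("pics/w4.png",cv2.resize(p["img"][200:460,120:600,::-1],None,fx=1.6,fy=1.6))
```

```text
[-0.1119261   0.61128159  0.23584491] [0.52446793 0.09980362 0.06597857]
```

View pics/w4.png

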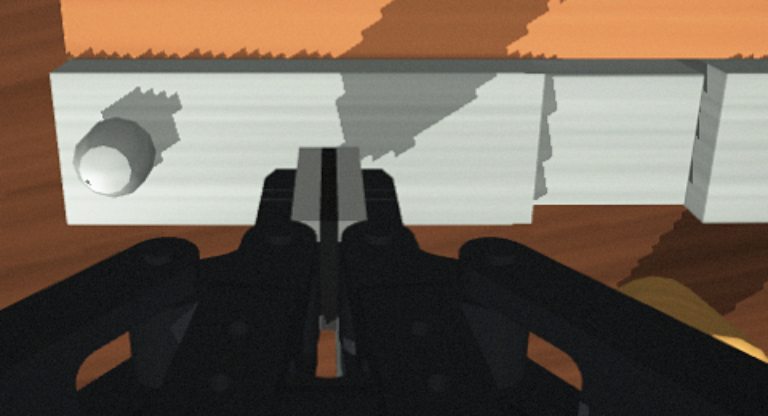

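Emit:
play_rows([
  [[0, 0, 0.001, 0, 0, 0], [0, 0, 0.001, 0, 0, 0], [0, 0, 0, 0, 0, 0]],
])

```text
t: 9.4
tcp_pos: [0.5244, 0.0998, 0.0639]
tool_rot: [0.994, -0.112, -0.0, 0.0]
force: [0.3, -0.1, 0.6]
finger_gap: 0.0
```

Emit:
play_rows([
  [[0, 0, 0.001, 0, 0, 0], [0, 0, 0.001, 0, 0, 0], [0, 0, 0, 0, 0, 0]],
])

```text
t: 9.78
tcp_pos: [0.5244, 0.0998, 0.0619]
tool_rot: [0.994, -0.112, -0.0, -0.0]
force: [-0.2, -0.0, 0.2]
finger_gap: -0.003
```

Emit:
play_rows([
  [[0, 0, 0.001, 0, 0, 0], [0, 0, 0, 0, 0, 0]],
])

```text
t: 10.02
tcp_pos: [0.5244, 0.0998, 0.0609]
tool_rot: [0.994, -0.112, -0.0, 0.0]
force: [-0.7, 0.2, 0.2]
finger_gap: 0.003
```

Emit:
play_rows([
  [[0, 0, 0.001, 0, 0, 0], [0, 0, 0, 0, 0, 0]],
])

```text
t: 10.28
tcp_pos: [0.5244, 0.0998, 0.06]
tool_rot: [0.994, -0.112, -0.0, 0.0]
force: [0.6, 0.6, 0.3]
finger_gap: -0.0
```

Emit:
play_rows([
  [[0, 0, 0.001, 0, 0, 0], [0, 0, 0, 0, 0, 0]],
])

```text
t: 10.52
tcp_pos: [0.5244, 0.0998, 0.0589]
tool_rot: [0.994, -0.112, -0.0, -0.0]
force: [-1.0, 0.2, 0.0]
finger_gap: 0.004
```

Emit:
play_rows([
  [[0, 0, 0.001, 0, 0, 0], [0, 0, 0, 0, 0, 0]],
])

```text
t: 10.78
tcp_pos: [0.5244, 0.0998, 0.0579]
tool_rot: [0.994, -0.112, -0.0, 0.0]
force: [0.0, 0.6, 0.6]
finger_gap: -0.003
```

Run:
```python
from station import manip
import cv2
print(manip.sense()["force"],manip.sense()["tcp_pos"])
p=manip.snapshot("side"); i=p["img"][220:295,300:375,::-1]; cv2.imwrite("pics/s5.png",cv2.resize(i,None,fx=8,fy=8,interpolation=cv2.INTER_CUBIC))
p=manip.snapshot("wrist"); cv2.imwrite("pics/w5.png",cv2.resize(p["img"][200:460,120:600,::-1],None,fx=1.6,fy=1.6))
```

```text
[0.02700053 0.5897274  0.61551227] [0.52439061 0.09977354 0.05794286]
```

View pics/w5.png

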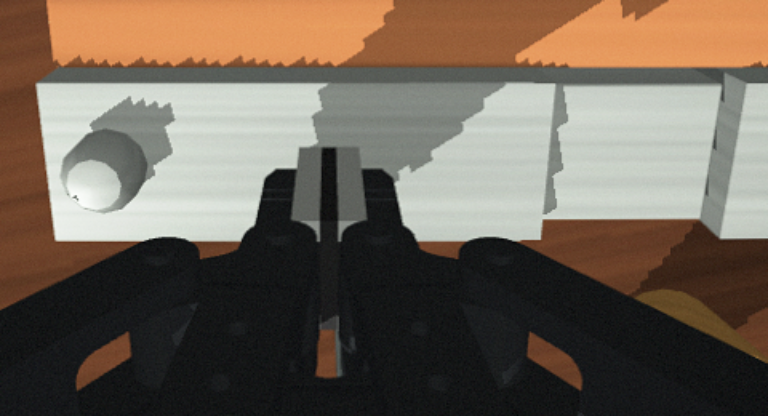

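View pics/s5.png

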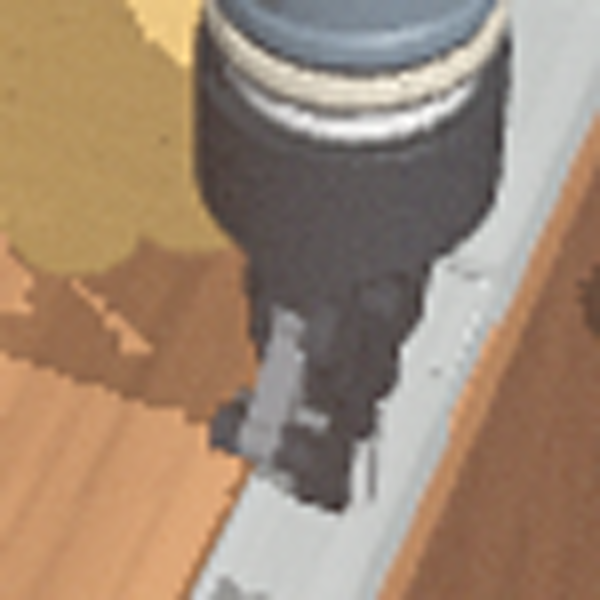

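Emit:
play_rows([
  [[0, 0, 0.001, 0, 0, 0], [0, 0, 0, 0, 0, 0]],
])

```text
t: 11.12
tcp_pos: [0.5244, 0.0998, 0.057]
tool_rot: [0.994, -0.112, -0.0, 0.0]
force: [0.4, 0.4, 0.1]
finger_gap: 0.002
```

Emit:
play_rows([
  [[0, 0, 0.001, 0, 0, 0], [0, 0, 0, 0, 0, 0]],
])

```text
t: 11.38
tcp_pos: [0.5243, 0.0998, 0.0559]
tool_rot: [0.994, -0.112, -0.0, 0.0]
force: [-0.3, 0.2, -0.6]
finger_gap: 0.002
```

Emit:
play_rows([
  [[0, 0, 0.001, 0, 0, 0], [0, 0, 0, 0, 0, 0]],
])

```text
t: 11.62
tcp_pos: [0.5244, 0.0998, 0.0549]
tool_rot: [0.994, -0.112, -0.0, 0.0]
force: [0.6, -0.2, -0.5]
finger_gap: 0.001
```

Run:
```python
from station import manip
import cv2
print(manip.sense()["force"],manip.sense()["tcp_pos"])
p=manip.snapshot("wrist"); cv2.imwrite("pics/w6.png",cv2.resize(p["img"][200:460,120:600,::-1],None,fx=1.6,fy=1.6))
```

```text
[ 0.60050928 -0.18755009 -0.45457149] [0.52435159 0.09982087 0.05493512]
```

View pics/w6.png

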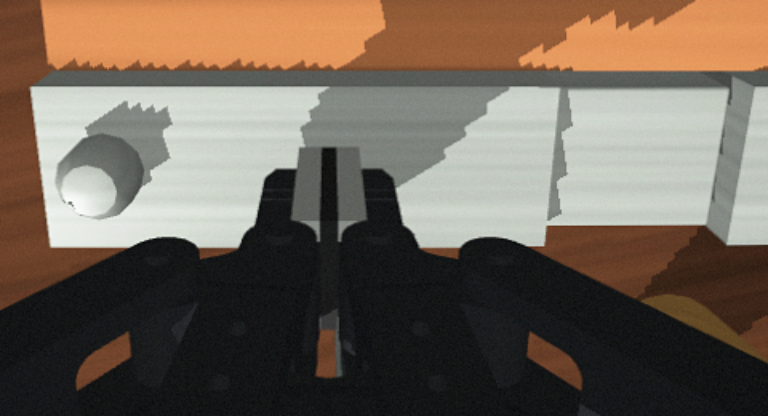

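Emit:
play_rows([
  [[0, 0, 0.001, 0, 0, 0], [0, 0, 0, 0, 0, 0]],
])

```text
t: 11.92
tcp_pos: [0.5245, 0.0998, 0.0548]
tool_rot: [0.994, -0.112, 0.0, 0.0]
force: [-1.8, -0.4, 6.7]
finger_gap: -0.002
```

Emit:
play_rows([
  [[0, 0, 0.001, 0, 0, 0], [0, 0, 0, 0, 0, 0]],
])

```text
t: 12.18
tcp_pos: [0.5245, 0.0998, 0.0547]
tool_rot: [0.994, -0.112, 0.0, 0.0]
force: [-3.4, -0.6, 13.7]
finger_gap: 0.002
```

Emit:
play_rows([
  [[0, 0, 0.001, 0, 0, 0], [0, 0, 0, 0, 0, 0]],
])

```text
t: 12.42
tcp_pos: [0.5245, 0.0998, 0.0547]
tool_rot: [0.994, -0.112, 0.001, 0.0]
force: [-4.0, -0.2, 19.8]
finger_gap: -0.002
```

Emit:
play_rows([
  [[0, 0, 0.001, 0, 0, 0], [0, 0, 0, 0, 0, 0]],
])

```text
t: 12.68
tcp_pos: [0.5245, 0.0998, 0.0547]
tool_rot: [0.994, -0.112, 0.001, 0.0]
force: [-5.6, -0.1, 27.6]
finger_gap: 0.003
```

Run:
```python
from station import manip
import cv2
print(manip.sense()["force"],manip.sense()["tcp_pos"])
p=manip.snapshot("wrist"); cv2.imwrite("pics/w7.png",cv2.resize(p["img"][200:460,120:600,::-1],None,fx=1.6,fy=1.6))
p=manip.snapshot("side"); i=p["img"][220:295,300:375,::-1]; cv2.imwrite("pics/s7.png",cv2.resize(i,None,fx=8,fy=8,interpolation=cv2.INTER_CUBIC))
```

```text
[-5.56118414 -0.11605045 27.6346787 ] [0.52454225 0.09982696 0.05467337]
```

View pics/w7.png

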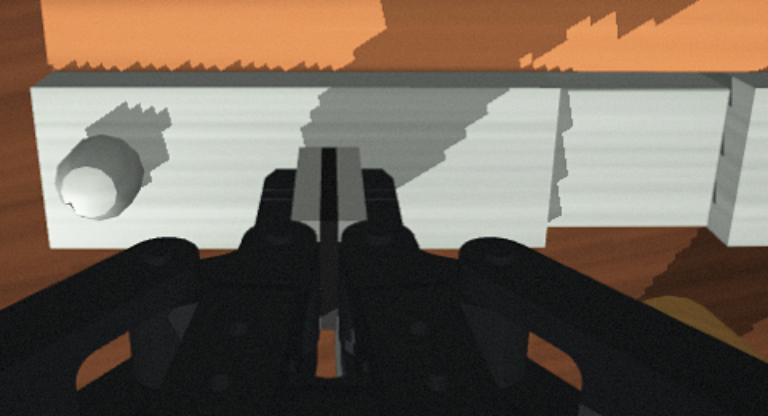

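View pics/s7.png

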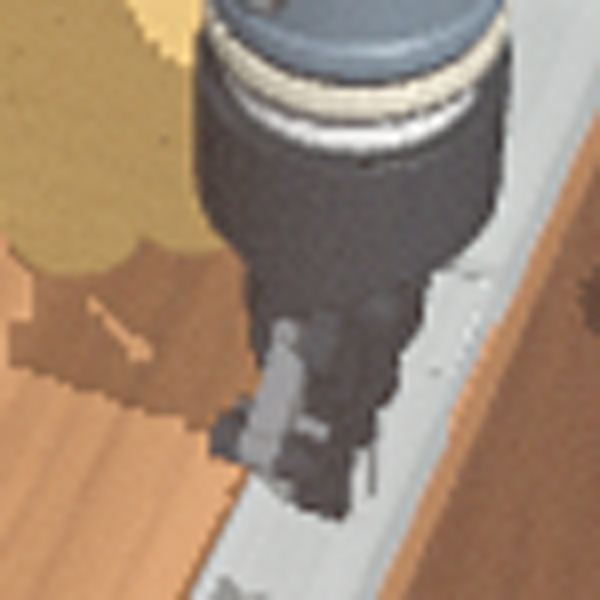

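Contact at TCP z = 0.0549, with the force rising about 7 N/mm. So the true tips stand roughly 30 mm short of the stated 25 mm ahead, which would put them near TCP − 5 mm. I'll ease off to about 8 N and slide away from the stud.

Emit:
play_rows([
  [[0, 0, -0.0026, 0, 0, 0], [0, 0, 0, 0, 0, 0]],
])

```text
t: 13.02
tcp_pos: [0.5249, 0.0998, 0.0547]
tool_rot: [0.994, -0.112, 0.001, -0.0]
force: [-1.4, 0.1, 12.5]
finger_gap: 0.003
```

Emit:
play_rows([
  [[-0.0005, 0.005, 0, 0, 0, 0], [-0.0005, 0.005, 0, 0, 0, 0], [-0.0005, 0.005, 0, 0, 0, 0], [-0.0005, 0.005, 0, 0, 0, 0]],
])

```text
t: 13.52
tcp_pos: [0.5207, 0.0817, 0.0548]
tool_rot: [0.994, -0.112, 0.003, -0.001]
force: [2.9, 5.1, 8.5]
finger_gap: 0.0
```

```bash
python3 st.py
```

```text
t 13.525 tcp [0.5207 0.0817 0.0548] q [-0.06  0.67  1.82  0.    0.65  1.74] F [2.89 5.07 8.54] gap 0.0001995051026145149
from stud: along 0.07071665769789616 x -0.0031692518476099944 dist 0.07078763898616053 tip z 0.02975862493360232 yaw err deg -0.10679091178354849 toolz [ 0.0061  0.0016 -1.    ]
```

Emit:
play_rows([
  [[-0.0005, 0.005, 0, 0, 0, 0], [-0.0005, 0.005, 0, 0, 0, 0], [-0.0005, 0.005, 0, 0, 0, 0], [-0.0005, 0.005, 0, 0, 0, 0]],
])

```text
t: 14.02
tcp_pos: [0.5144, 0.0625, 0.0548]
tool_rot: [0.994, -0.112, 0.003, -0.001]
force: [1.2, 6.3, 8.6]
finger_gap: -0.004
```

Emit:
play_rows([
  [[0, 0.004, 0, 0, 0, 0], [0, 0.004, 0, 0, 0, 0], [0, 0, 0, 0, 0, 0]],
])

```text
t: 14.4
tcp_pos: [0.5122, 0.0546, 0.0547]
tool_rot: [0.994, -0.113, 0.003, -0.001]
force: [1.1, 5.6, 9.8]
finger_gap: 0.001
```

```bash
python3 st.py
python3 - <<'E'
from station import manip
import cv2
p=manip.snapshot("wrist"); cv2.imwrite("pics/w8.png",cv2.resize(p["img"][200:460,120:600,::-1],None,fx=1.6,fy=1.6))
E
```

```text
t 14.4 tcp [0.5122 0.0546 0.0547] q [-0.11  0.66  1.85  0.    0.63  1.68] F [1.09 5.63 9.76] gap 0.001235502073787084
from stud: along 0.09901772347207882 x -0.005441174904048346 dist 0.09916711121097314 tip z 0.029708587371238163 yaw err deg -0.1231765419110202 toolz [ 0.0053  0.0012 -1.    ]
```

View pics/w8.png

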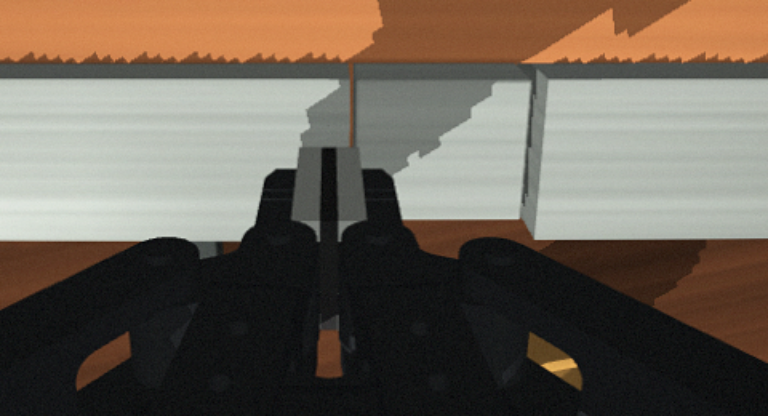

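The tips are still in touch 99 mm from the stud, with the notch's near wall just ahead of their middle. I'll slide on until they drop.

Emit:
play_rows([
  [[-0.0005, 0.004, 0, 0, 0, 0], [-0.0005, 0.004, 0, 0, 0, 0], [0, 0.004, 0, 0, 0, 0], [0, 0.003, 0, 0, 0, 0]],
])

```text
t: 14.95
tcp_pos: [0.5054, 0.0393, 0.0533]
tool_rot: [0.994, -0.112, -0.0, 0.0]
force: [-0.3, -0.6, -0.0]
finger_gap: 0.002
```

Emit:
play_rows([
  [[0, 0.003, 0, 0, 0, 0], [0, 0.002, 0, 0, 0, 0], [0, 0, 0, 0, 0, 0]],
])

```text
t: 15.32
tcp_pos: [0.5043, 0.0344, 0.0534]
tool_rot: [0.994, -0.112, -0.0, -0.0]
force: [-0.4, -0.4, 0.6]
finger_gap: -0.002
```

Emit:
play_rows([
  [[0, 0.003, 0, 0, 0, 0], [0, 0.002, 0, 0, 0, 0], [0, 0, 0, 0, 0, 0]],
])

```text
t: 15.7
tcp_pos: [0.5033, 0.0296, 0.0536]
tool_rot: [0.994, -0.112, 0.0, -0.0]
force: [0.2, -0.6, -0.2]
finger_gap: -0.002
```

```bash
python3 st.py
python3 - <<'E'
from station import manip
import cv2
p=manip.snapshot("wrist"); cv2.imwrite("pics/w9.png",cv2.resize(p["img"][200:460,120:600,::-1],None,fx=1.6,fy=1.6))
E
```

```text
t 15.7 tcp [0.5033 0.0296 0.0536] q [-0.16  0.65  1.87  0.    0.62  1.63] F [ 0.21 -0.61 -0.16] gap -0.002367351602007481
from stud: along 0.1254632422187466 x -0.008581775524421948 dist 0.12575639951585546 tip z 0.028627326502048665 yaw err deg -0.057559972766622884 toolz [ 0.  0. -1.]
```

View pics/w9.png

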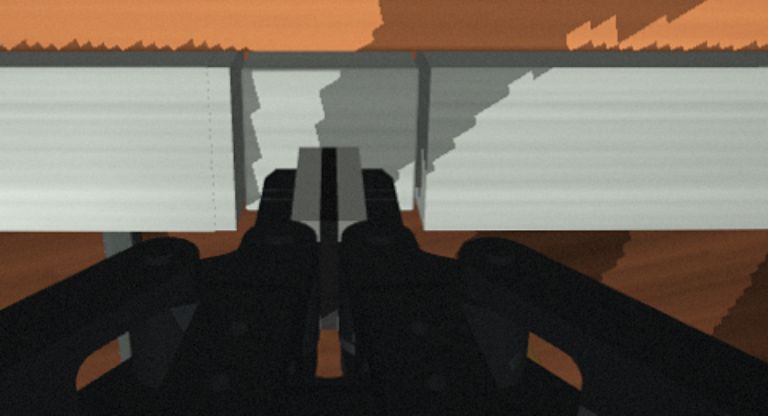

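The force fell to zero at 111–125 mm from the stud and the picture shows the fingers between the notch walls. Now I'll press the plate.

Emit:
play_rows([
  [[0, 0.001, 0.0015, 0, 0, 0], [0, 0, 0.0015, 0, 0, 0], [0, 0, 0.0015, 0, 0, 0], [0, 0, 0.001, 0, 0, 0], [0, 0, 0, 0, 0, 0]],
])

```text
t: 16.38
tcp_pos: [0.5031, 0.0288, 0.0483]
tool_rot: [0.994, -0.112, 0.0, 0.0]
force: [-1.7, -1.2, 2.8]
finger_gap: -0.005
```

Emit:
play_rows([
  [[0, 0, 0.0015, 0, 0, 0], [0, 0, 0.0015, 0, 0, 0], [0, 0, 0, 0, 0, 0]],
])

```text
t: 16.75
tcp_pos: [0.5031, 0.0288, 0.0453]
tool_rot: [0.994, -0.112, 0.0, -0.0]
force: [0.2, 0.4, 4.2]
finger_gap: 0.003
```

Emit:
play_rows([
  [[0, 0, 0.0015, 0, 0, 0], [0, 0, 0.0015, 0, 0, 0], [0, 0, 0, 0, 0, 0]],
])

```text
t: 17.12
tcp_pos: [0.5031, 0.0288, 0.0422]
tool_rot: [0.994, -0.112, 0.0, 0.0]
force: [-0.2, 0.1, 4.4]
finger_gap: -0.0
```

```bash
python3 st.py
python3 - <<'E'
from station import manip
import cv2
p=manip.snapshot("wrist"); cv2.imwrite("pics/w10.png",cv2.resize(p["img"][200:460,120:600,::-1],None,fx=1.6,fy=1.6))
p=manip.snapshot("side"); i=p["img"][170:330,230:400,::-1]; cv2.imwrite("pics/s10.png",cv2.resize(i,None,fx=3.7,fy=3.7,interpolation=cv2.INTER_CUBIC))
E
```

```text
t 17.125 tcp [0.5031 0.0288 0.0422] q [-0.16  0.68  1.87  0.    0.59  1.63] F [-0.17  0.08  4.39] gap -0.00037915003074458995
from stud: along 0.1262717915343152 x -0.008632715826881122 dist 0.12656654028546896 tip z 0.01724643901528376 yaw err deg -0.035452096055064386 toolz [ 1.e-04 -0.e+00 -1.e+00]
```

View pics/w10.png

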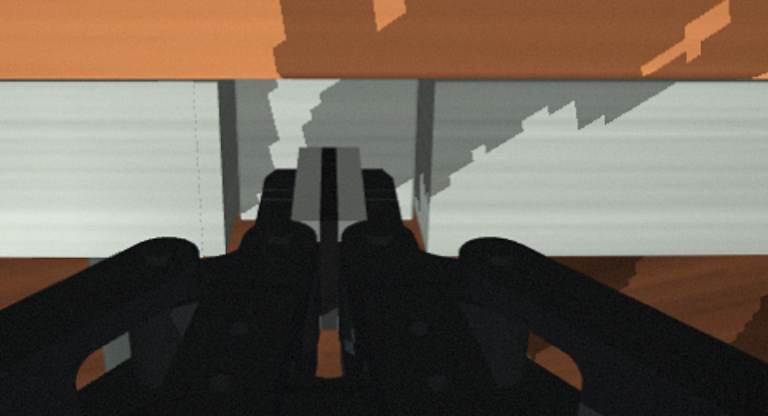

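View pics/s10.png

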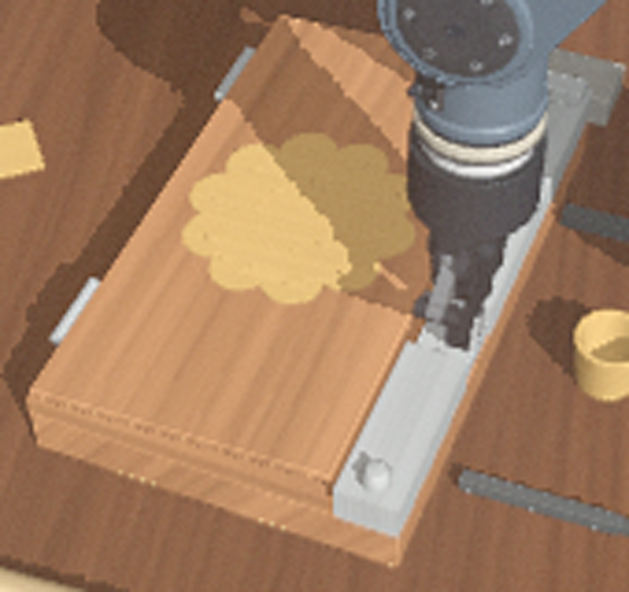

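The plate is going down and the lid is rising, with its front now hiding the gap in the wrist view. I'll carry on to the stop.

Emit:
play_rows([
  [[0, 0, 0.0015, 0, 0, 0], [0, 0, 0.0015, 0, 0, 0], [0, 0, 0, 0, 0, 0]],
])

```text
t: 17.6
tcp_pos: [0.5031, 0.0288, 0.0391]
tool_rot: [0.994, -0.112, -0.0, -0.0]
force: [-0.9, 0.5, 4.7]
finger_gap: 0.002
```

Emit:
play_rows([
  [[0, 0, 0.001, 0, 0, 0], [0, 0, 0.001, 0, 0, 0], [0, 0, 0, 0, 0, 0]],
])

```text
t: 17.98
tcp_pos: [0.5031, 0.0288, 0.0386]
tool_rot: [0.994, -0.112, 0.0, 0.0]
force: [-4.1, -0.3, 16.9]
finger_gap: -0.002
```

The plate has hit its stop: 16.9 N, with the TCP 16 mm below edge contact. I'll lift straight up and away.

Emit:
play_rows([
  [[0, 0, 0, 0, 0, 0], [0, 0, -0.003, 0, 0, 0], [0, 0, -0.006, 0, 0, 0], [0, 0, -0.01, 0, 0, 0], [0, 0, -0.02, 0, 0, 0], [0, 0, -0.03, 0, 0, 0], [0, 0, -0.04, 0, 0, 0], [0, 0, -0.04, 0, 0, 0]],
])

```text
t: 18.98
tcp_pos: [0.5028, 0.0288, 0.1875]
tool_rot: [0.994, -0.112, -0.0, -0.0]
force: [0.7, -0.7, -0.5]
finger_gap: 0.002
```

Emit:
play_rows([
  [[-0.01, 0.03, -0.02, 0, 0, 0], [-0.01, 0.03, -0.01, 0, 0, 0], [0, 0.03, 0, 0, 0, 0], [0, 0.03, 0, 0, 0, 0], [0, 0.03, 0, 0, 0, 0], [0, 0, 0, 0, 0, 0], [0, 0, 0, 0, 0, 0]],
])

```text
t: 19.85
tcp_pos: [0.4501, -0.1125, 0.2162]
tool_rot: [0.994, -0.112, -0.0, -0.0]
force: [-0.8, -0.4, -0.9]
finger_gap: -0.002
```

```bash
python3 st.py
python3 - <<'E'
from station import manip
import cv2
from h import *
p=manip.snapshot("side"); i=p["img"]; cv2.imwrite("pics/s11.png",i[:,:,::-1])
cv2.imwrite("pics/s11z.png",cv2.resize(i[170:330,230:400,::-1],None,fx=3.7,fy=3.7,interpolation=cv2.INTER_CUBIC))
t=manip.snapshot("top"); cv2.imwrite("pics/t11.png",t["img"][:,:,::-1])
E
```

```text
t 19.85 tcp [ 0.4501 -0.1125  0.2162] q [-0.49  0.33  1.83  0.    0.98  1.31] F [-0.84 -0.38 -0.91] gap -0.002338428687405622
from stud: along 0.27582366167284816 x -0.029028514430611697 dist 0.2773469794114694 tip z 0.1912073228269016 yaw err deg -0.060615948043212915 toolz [-2.e-04  6.e-04 -1.e+00]
```

View pics/s11z.png

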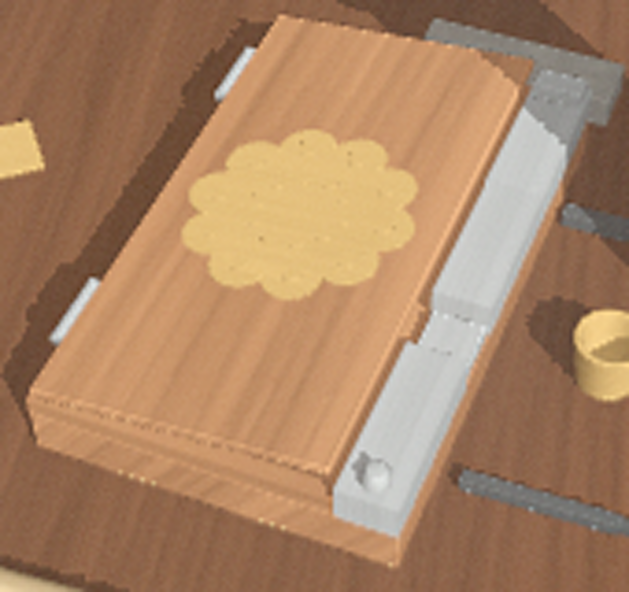

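View pics/t11.png

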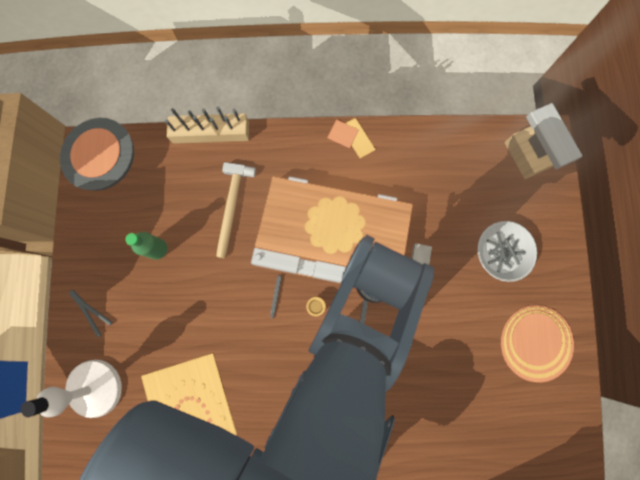

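Run:
```python
from station import manip
from h import *
p=manip.snapshot("side")
S=np.array([.5395,.150]); th=-.2234
ex=np.array([np.cos(th),np.sin(th)]); ey=np.array([-np.sin(th),np.cos(th)])
w0=S+.013*ey+.022*ex
for z in (.056,.072,.076):
    w=np.append(w0,z);T=np.linalg.inv(p["world_from_camera"]);c=T[:3,:3]@w+T[:3,3];a=c[:2]/c[2];a=a*(1+p["k1"]*(a@a));u=a*p["K"][0,0]+p["K"][:2,2]
    print(z,((u-[230,170]+.5)*3.7).round(1))
manip.sign_off()
```

```text
0.056 [329.4 492.2]
0.072 [329.1 475.8]
0.076 [329.  471.7]
the job is handed in; nothing more can be done
```

The catch plate is pressed down to its stop, the lid stands ajar, and the job is handed in. I don't know the verdict, because the hand-in reports none.

- **What I did:** With the fingers shut, I touched the edge 52 mm from the stud. I then slid along it under about 8–10 N, away from the stud. The force fell to zero about 111–125 mm from the stud, where the notch is. I pressed the plate until it hit its stop, then lifted clear.
- **Catch:** The tool ended 16 mm below its height at edge contact, and the force rose to 17 N at the stop. Both fit the plate being fully down.
- **Lid:** In the side picture the lid's front corner is about 16–20 mm higher than when shut, or roughly 0.08–0.10 rad. That is above the 0.07 rad needed.
- **Clearance:** The arm reads only sensor noise in force, and the tool stands well above the case. In the last side and top pictures the bystanders looked unmoved by eye; the arm hid part of the top view.
- **What disagreed:** The tips met the edge with the TCP at z = 0.055 m, not the 0.085 m that the stated 25 mm tip distance implies. I found contact by force instead. The initial touch peaked at about 28 N on the edge before I eased off. While pressing, the force read about 4.5 N rather than the stated 6–7 N.

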